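Set the blank selector of a leak tester by counting clicks

TASK

The six-sided selector on the leak tester carries no marks. Wind it anticlockwise (seen from above) until you feel its end stop, without forcing it; then turn it back clockwise by exactly four clicks, and with it resting in that fourth click press the start plunger on the same panel all the way down and let go. Leave the selector at four clicks and do not disturb the wrench, tape or funnel.

Things in the scene. Friction and masses are not known exactly. Their poses are not given: they have to be found in the camera images.
- tester: leak tester: grey plastic box, 170 mm (x) by 240 mm (y), fixed to the shelf, aluminium top panel 70 mm above the shelf. Origin: centre of its underside; z up. On the panel stand the selector (at y = +55 mm) and, 115 mm from it, the start plunger (at y = -60 mm); the flush gauge and the brass outlet on its +x side play no part
- selector_grip (a point): on the selector's upright axis, 94 mm above the shelf, a good height to grip; turns with it, its x axis square to one pair of flats. The selector is a plain black six-sided (hexagonal) knob, 38 mm across flats, 44 mm over corners, from 74 to 106 mm above the shelf, over a black collar 58 mm across and 3 mm high. Its angle does not tell the click: the stops sit anywhere
- selector_top (a point): centre of the selector's flat top, 106 mm above the shelf. The selector has nine resting clicks, evenly 0.30 rad (17 degrees) apart: click 0 at the anticlockwise end stop, click 8 at the clockwise end stop. It starts anywhere from click 2 to click 6. Its torque swings with every click: see selector_base
- selector_base (a point): where the selector's axis meets the panel, 70 mm above the shelf. Turned off a click, the selector resists with a torque growing to 0.25 N m near half-way, then snaps over and pulls on with up to 0.27 N m, fading to nil at the next click; let go, it drops into the nearest click. Past the first or last click it keeps rising, 4.5 N m per rad (a sprung stop); above 0.65 N m the stop is damaged
- metering_pin (a joint): pin inside the housing, driven by the selector, not visible: its travel in m, 0 at the anticlockwise stop and 0.00001 (0.01 mm) more for each click clockwise, so 0.00004 at click four. The judge uses it; its reading is far coarser than a click and no use for setting
- start_top (a point): centre of the flat top of the start plunger: an aluminium disc 24 mm across in a dark steel ring 40 mm across and 12 mm high; its top stands 22 mm above the panel (92 mm above the shelf) when up
- start (a joint): travel of the start plunger, m: 0 up, 0.006 fully down (5 N holds it there); it springs back when let go
- wrench: chrome adjustable wrench lying flat, 205 mm long, 12 mm high; origin near the middle of its underside, x towards its jaws; leave alone. (A fixed closed grey toolbox, 0.2 m high, stands well to the left of the work, beyond y = 0.38 m)
- tape: roll of plumber's tape on a white plastic spool lying flat, 58 mm across, 19 mm high; origin at the centre of its underside; leave alone
- funnel: small red silicone funnel standing on its wide mouth, 72 mm across, 62 mm high; origin at the centre of its mouth on the shelf; leave alone
- stop_pin (a joint): a second hidden pin, moved by the spring that carries the end stops: 0 at rest, 0.0001 m per rad of spring wind-up (4.5 N m per rad). The judge uses it: beyond 0.000015 either way (0.15 rad, about 0.67 N m on the selector) the stop is damaged. Its reading is too coarse to be of use

How it is judged:
By the outcome, as a careful person would: the job done as asked, in the order asked, and still so for the second after the job is handed in, with the robot touching nothing.
It also fails if it takes over 72 s, if anything falls off the work surface, if the arm or the gripper's body presses on something with over 40 N, if the wrist force passes 120 N, or if a joint passes its speed limit or range.

ROBOT

A 7-joint arm with a two-finger parallel gripper is mounted at the origin on the work surface. World frame = base frame: x ahead of the robot, y to its left, z up, the work surface at z = 0. Lengths are in m, angles in degrees, forces in N, time in s.
With the tool pointing down it reaches from about 0.4 to 0.85 m from the base axis. Payload 10.4 kg.
Tool frame: the origin (TCP) lies at the centre of the arm's flange, where the gripper is bolted on; the fingertips stand 173 mm ahead of it and the grasp point (between the pads) lies 155 mm ahead of it; z points along the fingers, y is the line along which they close (so a half turn about z gives the same grasp; the last joint's range is limited). The gripper opens to 85 mm and grips with 20 to 120 N. Pads are 22 mm wide; open, the fingers measure 114 mm over their backs; the gripper's body (76 mm by 85 mm) begins 54 mm behind the grasp point. The pads swing forward as they close: fully open they stand 13 mm farther back than shut.
Start: joints at [62.303, 19.034, -3.707, 83.658, 1.238, 77.344, -5.071], TCP at [0.278, -0.56, 0.405] pointing down, gripper open.
Joint ranges: [-148.97, 148.97], [-28.65, 121.19], [-84.17, 76.75], [9.2, 138.47], [-72.65, 252.65], [3.7, 117.97], [-149.18, 149.18]. Speed limits (degrees/s): [127.2, 127.2, 159.86, 159.86, 180, 180, 180].

INTERFACE

Orientations are given as a 3x3 rotation matrix whose columns are the frame's x, y, z axes.
In Python, from plant import * gives the robot as it stands.
- The arm moves only by the shell command python3 -m inch 'ROWS' [OPENING]. ROWS is text: rows parted by semicolons, each of 4 numbers parted by spaces: the shift along the tool's x, y, z normalised to -1 to 1, where 1 is 200 mm, then the turn about the tool's z normalised to -1 to 1, where 1 is pi rad. A call has 1 to 20 rows; each row is the pose to reach, as a shift and turn from the pose commanded when the call began, along the tool's axes at that moment, turning the shorter way round; what a row does not reach only later rows make up. A row lasts 1/12 s, in which the tool goes at most 41.7 mm and 7.16 degrees, less where a joint would pass 70% of its speed; a pose out of reach is approached as far as the arm can. A call with a number of a shift or a turn outside -1 to 1 is refused whole. A call with a gripper value outside its range is refused whole. OPENING is the opening, from -1 (shut) to 1 (fully open), set as the call begins (- or left out, the last holds). The fingers move at their own pace and stop on an object; the grip force is fixed at half the most. Time passes only in rows, so rows that repeat a pose let the fingers close. It gives the time, the measured TCP pose, the force, the opening and the grip force at its end, in the units of the state.
- sense(): the state, without advancing time (a new reading comes with each control period).
- snapshot(name): name is "scene" or "top" or "wrist"; returns a dict with "pixels" (480x640x3 uint8, red, green, blue), "z_map" (480x640 float32, m along the optical axis (not along the pixel's ray), 0 where there is no reading), "K" (3x3 intrinsics, pixels), "rvec" (rotation vector, rad) and "tvec" (3), from world to camera coordinates, as OpenCV has them; the wrist camera has in their place "T_tool_cam" (4x4, takes a point from camera to tool coordinates, whose origin is the TCP and whose axes are the flange's). Camera axes: x right, y down, z forward; pixel columns grow to the right and rows downward; lengths in m; the calibration is good to about 2 mm. A picture is of the moment at which its call begins: read the wrist's pose just before it.
- finish_job(): hands the job in; it is judged then, once.
Trained networks look in a picture, given as the dict that the camera call returned (one of the last four; its "shot" number tells which), for a name from the list of things; names that differ only in an ending like _2 or _b are one class to them, and where a whole thing is asked for, a point or a joint stands for the part that bears it (a point fixed in the world has none). Each returns a list of dicts, best first, with "score" (0 to 1); they miss things now and then, are a little off and sometimes report something else, mostly with a low value. They report only what shows in the picture. A call takes as long as a camera call.
- search_frame(picture, thing): "centre" ([x, y, z] in m, in the coordinates of the camera as it stood for that picture, good to about 4 mm: the middle of the surface that is visible of it).
- pinpoint(picture, thing): "centre" ([x, y, z] in m, in the coordinates of the camera as it stood for that picture, good to about 4 mm: a listed point, or the origin of a listed thing).
The state is a dict: "clock": time; "joint_pos": joint angles; "qvel": joint speeds; "joint_torque": joint torques, N m; "ee_pos": TCP position; "tool_rot": TCP orientation; "wrist_force": force on the tool from outside, world axes, zero at the start; "ft_torque": the same for the moment, N m; "opening": finger opening in m; "finger_force": force on a finger pad.
Only numpy, scipy, OpenCV 4.12 (cv2) and the standard library are available. Lean on these libraries where they do the work, as an engineer would, in place of code of your own. Each camera call takes 0.05 s, during which the arm holds its last target. There are 200 camera calls.

## Working session

There is one attempt and no reset: what is moved stays moved. The work goes in short steps, Python scripts to look and compute and a shell command to move; the robot and the scene stay as the last step left them, time stands still between calls to the robot, and variables do not carry over. Pictures are saved under pics/ and viewed, at most 10 in all, crops included, and the job is handed in when it is done.

```bash
ls; mkdir -p pics; cat > h.py <<'E'
from plant import *
import numpy as np, cv2
def cam2world(p, c):
    c=np.array(c,float)
    if "T_tool_cam" in p:
        s=p["_s"]; T=np.array(p["T_tool_cam"])
        return np.array(s["tool_rot"])@(T[:3,:3]@c+T[:3,3])+np.array(s["ee_pos"])
    R=cv2.Rodrigues(np.array(p["rvec"],float))[0]
    return R.T@(c-np.array(p["tvec"],float).ravel())
def shot(n,save=None):
    s=sense(); p=snapshot(n); p["_s"]=s
    if save: cv2.imwrite("pics/"+save,cv2.cvtColor(p["pixels"],cv2.COLOR_RGB2BGR))
    return p
E
python3 - <<'E'
from h import *
s=sense();print(s)
for n in("scene","top"):
    p=shot(n,n+".png")
    q={k:v for k,v in p.items() if k[0]!="_"}
    for t in("tester","selector_top","selector_grip","selector_base","start_top","wrench","tape","funnel"):
        try:
            r=pinpoint(p,t)
            print(n,t,[(round(x["score"],2),cam2world(p,x["centre"]).round(4)) for x in r[:2]])
        except Exception as e: print(n,t,e)
E
```

```text
pics
{'clock': 0.0, 'joint_pos': array([62.30383274, 19.07083297, -3.70717365, 83.70662277,  1.23867741,
       77.34475209, -5.06930962]), 'qvel': array([ 0.0255989 , -0.04110064,  0.04286231, -0.05588391,  0.10091192,
       -0.11639982,  0.0307113 ]), 'joint_torque': array([ 9.01840231e-04, -6.25425053e+01,  4.96837869e-02, -3.91599762e+01,
        1.62645034e-02,  9.82026133e-03, -3.82324129e-05]), 'ee_pos': array([ 0.27785053, -0.55968674,  0.40392308]), 'tool_rot': array([[ 8.95678834e-01,  4.44700927e-01, -7.15204753e-04],
       [ 4.44701493e-01, -8.95677972e-01,  1.24606939e-03],
       [-8.64649276e-05, -1.43413060e-03, -9.99998968e-01]]), 'wrist_force': array([ 0.46260066,  0.35124847, -0.02364091]), 'ft_torque': array([-0.01702594, -0.024915  ,  0.00242139]), 'finger_force': 0.0, 'opening': 0.08531136584418067}
scene tester [(0.57, array([0.5844, 0.0629, 0.0015]))]
scene selector_top [(0.6, array([0.6004, 0.1161, 0.1034]))]
scene selector_grip [(0.85, array([0.6005, 0.1131, 0.0923]))]
scene selector_base [(0.8, array([0.5987, 0.1148, 0.0686]))]
scene start_top [(0.73, array([ 0.5623, -0.1162, -0.0014])), (0.57, array([0.5626, 0.0066, 0.0908]))]
scene wrench [(0.57, array([ 0.7429,  0.0046, -0.0019]))]
scene tape [(0.76, array([ 0.5605, -0.1188, -0.0064]))]
scene funnel [(0.71, array([0.6358, 0.2372, 0.0018]))]
top tester [(0.6, array([0.5843, 0.0653, 0.0031]))]
top selector_top [(0.83, array([0.6009, 0.1153, 0.1026]))]
top selector_grip [(0.55, array([0.5981, 0.1208, 0.0952])), (0.19, array([0.6005, 0.1165, 0.0697]))]
top selector_base [(0.98, array([0.602 , 0.1159, 0.0691]))]
top start_top [(0.57, array([0.5672, 0.0062, 0.0933]))]
top wrench [(0.95, array([ 7.43e-01,  4.00e-03, -7.00e-04])), (0.5, array([ 0.5633, -0.119 , -0.    ]))]
top tape [(0.78, array([ 0.5664, -0.1188, -0.0011]))]
top funnel [(0.83, array([ 6.390e-01,  2.387e-01, -3.000e-04]))]
```

View pics/top.png

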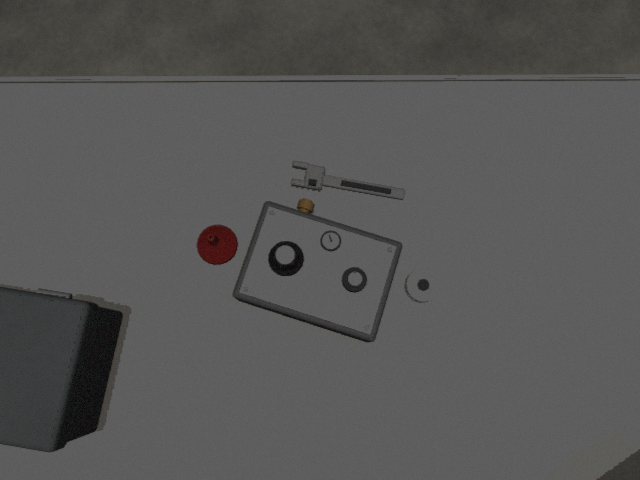

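View pics/scene.png

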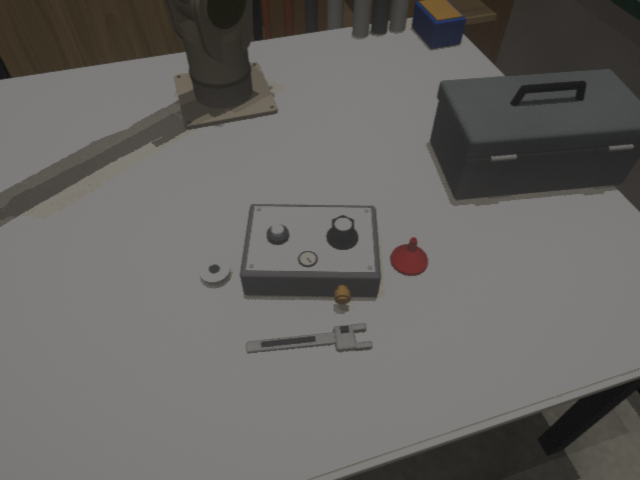

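The top view shows the selector at pixel (286,258), the plunger at (354,279), the tape at (419,287), the funnel at (217,244) and the wrench at (345,183). The scene view agrees with it. The measured selector–plunger distance is 114.6 mm against 115 mm given, and the heights check too. I'm moving above the panel.

```bash
python3 -m inch '0.92 -0.705 0 0;0.92 -0.705 0 0;0.92 -0.705 0 0;0.92 -0.705 0 0;0.92 -0.705 0 0;0.92 -0.705 0 0;0.92 -0.705 0 0'
python3 -m inch '0.92 -0.705 0 0;0.92 -0.705 0 0;0.92 -0.705 0 0;0.92 -0.705 0 0;0.92 -0.705 0 0;0.92 -0.705 0 0;0.92 -0.705 0 0'
python3 -m inch '0.92 -0.705 0 0;0.92 -0.705 0 0;0.92 -0.705 0 0;0.92 -0.705 0 0;0.92 -0.705 0 0;0.92 -0.705 0 0;0.92 -0.705 0 0;0.92 -0.705 0 0'
python3 - <<'E'
from h import *
s=sense();print(s["clock"],s["joint_pos"].round(1),s["ee_pos"].round(4),s["tool_rot"].round(3))
p=shot("wrist","w1.png")
for t in("selector_top","selector_grip","selector_base","start_top"):
    r=pinpoint(p,t)
    print(t,[(round(x["score"],2),cam2world(p,x["centre"]).round(4)) for x in r[:2]])
E
```

```text
clock: 1.48
ee_pos: [0.3832, -0.3463, 0.4053]
tool_rot: [[0.892, 0.452, 0.002], [0.452, -0.892, 0.001], [0.002, 0.0, -1.0]]
wrist_force: [-0.1, 0.0, 0.6]
opening: 0.0854
finger_force: 0.0
clock: 2.07
ee_pos: [0.4841, -0.1381, 0.4051]
tool_rot: [[0.892, 0.452, 0.002], [0.452, -0.892, 0.001], [0.002, -0.001, -1.0]]
wrist_force: [0.4, -0.4, -0.4]
opening: 0.0852
finger_force: 0.0
clock: 2.73
ee_pos: [0.5846, 0.0654, 0.4043]
tool_rot: [[0.895, 0.447, -0.001], [0.447, -0.895, 0.0], [-0.0, -0.001, -1.0]]
wrist_force: [-0.2, -1.4, -0.5]
opening: 0.0857
finger_force: 0.0
2.7333 [ 16.1  17.5 -33.   88.2   9.6  77.3 -81.3] [0.5846 0.0654 0.4043] [[ 0.895  0.447 -0.001]
 [ 0.447 -0.895  0.   ]
 [-0.    -0.001 -1.   ]]
selector_top []
selector_grip [(0.74, array([0.6043, 0.1127, 0.0923]))]
selector_base []
start_top [(0.93, array([0.5642, 0.0056, 0.0927]))]
```

View pics/w1.png

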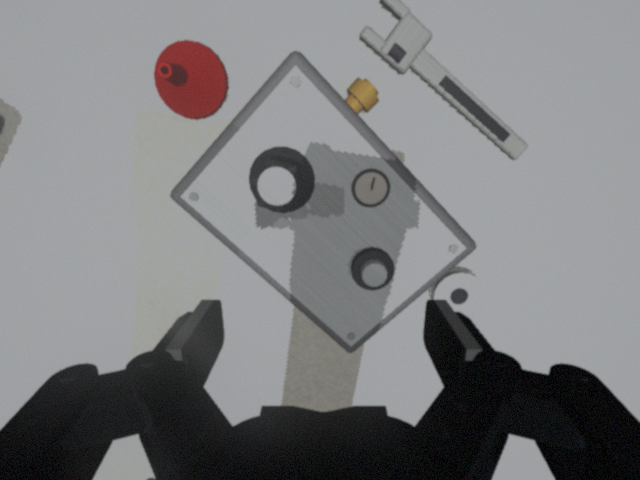

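The wrist view shows the selector's light top at (277,186), the plunger at (373,273) and the brass outlet and wrench to the upper right. I'll extract the hexagon from the depth map.

```bash
cat > hexa.py <<'E'
from h import *
def hexa(p,c0,out=None):
    z=p["z_map"].astype(float); K=p["K"]; v,u=np.mgrid[:480,:640]
    C=np.stack([(u-K[0][2])/K[0][0]*z,(v-K[1][2])/K[1][1]*z,z],-1).reshape(-1,3)
    T=np.array(p["T_tool_cam"]);s=p["_s"]
    W=((C@T[:3,:3].T+T[:3,3])@np.array(s["tool_rot"]).T+np.array(s["ee_pos"]))
    m=(z.ravel()>0)&(np.hypot(*(W[:,:2]-c0).T)<.032)&(W[:,2]>.098)&(W[:,2]<.115)
    P=W[m]; print("n",m.sum(),"z",np.median(P[:,2]))
    a=np.radians(np.arange(0,180,2)); n=np.c_[np.cos(a),np.sin(a)]
    d=P[:,:2]@n.T; lo,hi=np.percentile(d,[.7,99.3],axis=0)
    w=hi-lo; f=np.sum(w*np.exp(6j*a)); ang=np.degrees(np.angle(f))/6
    # width max at corner directions, min at flats
    print("width",w.min(),w.max(),"corner dir",ang%60,"flat normal",(ang+30)%60,"amp",abs(f)/len(a)*2)
    cen=[np.mean([(lo+hi)/2*n[:,i] for _ in [0]],axis=1)[0]*2 for i in(0,1)]; print("centre",np.round(cen,4), P[:,:2].mean(0).round(4))
    if out:
        uv=np.flatnonzero(m); cy,cx=int(np.median(uv//640)),int(np.median(uv%640))
        im=p["pixels"][cy-50:cy+50,cx-60:cx+60,::-1]
        im=cv2.resize(im,None,fx=5,fy=5,interpolation=cv2.INTER_CUBIC); cv2.imwrite("pics/"+out,np.clip(im.astype(float)*1.3,0,255).astype('uint8'))
E
python3 - <<'E'
from hexa import *
p=shot("wrist"); hexa(p,np.array([.601,.1153]),"c1.png")
E
```

```text
n 2130 z 0.10656243836522103
width 0.037168765369058276 0.03994467762774667 corner dir 41.98169782500183 flat normal 11.981697825001827 amp 0.0011870587077026248
centre [0.6002 0.1135] [0.6006 0.1136]
```

View pics/c1.png

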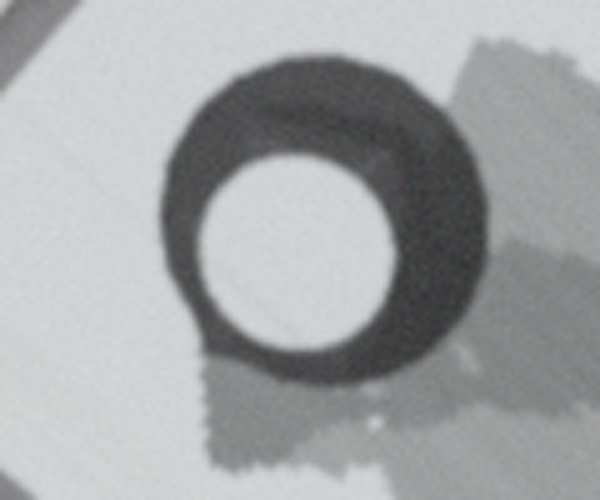

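The crop shows the selector's white top disc at about (300,253), with black hexagon flanks and collar round it. The depth fit gives flat normals near 12° (mod 60) and a top at 106.6 mm. I'll turn to match and look again from closer.

```bash
python3 -m inch '-0.011 -0.13 0.5 -0.086;-0.011 -0.13 0.5 -0.086;-0.011 -0.13 0.5 -0.086;-0.011 -0.13 0.5 -0.086;-0.011 -0.13 0.5 -0.086;-0.011 -0.13 0.5 -0.086;-0.011 -0.13 0.5 -0.086;-0.011 -0.13 0.5 -0.086'
python3 - <<'E'
from hexa import *
s=sense();print(s["joint_pos"].round(1),s["tool_rot"].round(3),s["ft_torque"].round(3))
p=shot("wrist","w2.png"); hexa(p,np.array([.6005,.1145]),"c2.png")
for t in("selector_top","selector_grip","start_top"):
    r=pinpoint(p,t)
    print(t,[(round(x["score"],2),cam2world(p,x["centre"]).round(4)) for x in r[:2]])
E
```

```text
clock: 3.7
ee_pos: [0.5714, 0.0865, 0.3065]
tool_rot: [[0.745, 0.667, 0.003], [0.667, -0.745, -0.0], [0.002, 0.002, -1.0]]
wrist_force: [-0.2, 0.6, -0.2]
opening: 0.0855
finger_force: 0.0
[ 15.8  21.1 -35.1  96.5  13.1  66.3 -71. ] [[ 0.745  0.667  0.003]
 [ 0.667 -0.745 -0.   ]
 [ 0.002  0.002 -1.   ]] [-0.031 -0.01  -0.003]
n 4967 z 0.10653721590717344
width 0.03710320692231711 0.039900270430390794 corner dir 42.61499165805584 flat normal 12.614991658055846 amp 0.0011304344912667344
centre [0.6001 0.114 ] [0.6005 0.1143]
selector_top []
selector_grip [(0.64, array([0.6013, 0.1155, 0.0925]))]
start_top [(0.79, array([0.5633, 0.0048, 0.0931]))]
```

View pics/w2.png

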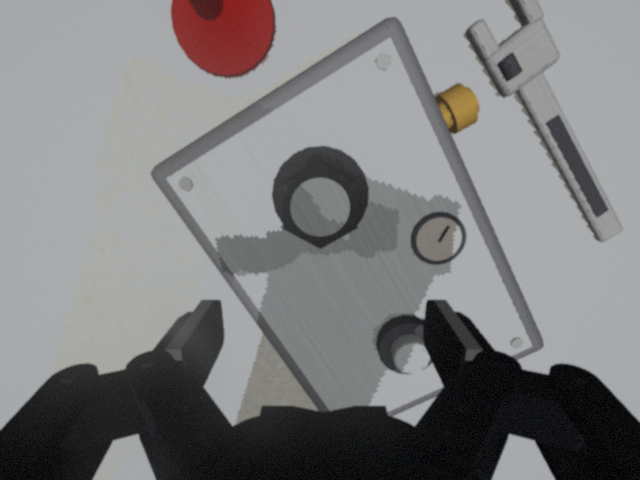

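The closer view shows the selector at (320,210) with one corner pointing straight down the image, so a pair of flats squares up to the pads. The plunger is at (410,350). The centre is (0.6005, 0.1145), measured from two wrist positions. Next I'll move over it, go down and grip.

```bash
python3 -m inch '0.202 -0.007 0 0;0.202 -0.007 0 0;0.202 -0.007 0.1 0;0.202 -0.007 0.2 0;0.202 -0.007 0.28 0;0.202 -0.007 0.28 0;0.202 -0.007 0.28 0;0.202 -0.007 0.28 0;0.202 -0.007 0.28 0'
python3 -m inch '0 0 0 0;0 0 0 0;0 0 0 0;0 0 0 0;0 0 0 0;0 0 0 0;0 0 0 0;0 0 0 0;0 0 0 0;0 0 0 0;0 0 0 0;0 0 0 0' -1
python3 -c "
from h import *
s=sense();R=s['tool_rot'];print(s['ft_torque'].round(3),np.degrees(np.arctan2(R[1,0],R[0,0])).round(2))"
```

```text
clock: 4.65
ee_pos: [0.6003, 0.115, 0.2502]
tool_rot: [[0.745, 0.668, 0.002], [0.668, -0.745, 0.0], [0.002, 0.001, -1.0]]
wrist_force: [0.0, 0.1, 0.8]
opening: 0.0856
finger_force: 0.0
clock: 5.65
ee_pos: [0.6002, 0.1146, 0.2493]
tool_rot: [[0.745, 0.667, 0.001], [0.667, -0.745, -0.0], [0.0, 0.001, -1.0]]
wrist_force: [0.1, -2.3, 5.6]
opening: 0.0368
finger_force: 60.9
[-0.369  0.151  0.006] 41.86
```

```bash
cat > t.py <<'E'
from h import *
s=sense();R=s['tool_rot'];print("t %.2f yaw %.2f Mz %.3f F %s op %.4f"%(s['clock'],np.degrees(np.arctan2(R[1,0],R[0,0])),s['ft_torque'][2],s['wrist_force'].round(1),s['opening']))
E
for i in 1; do
python3 -m inch '0 0 0 -0.024;0 0 0 -0.024;0 0 0 -0.024' >/dev/null; python3 t.py
python3 -m inch '0 0 0 -0.024;0 0 0 -0.024;0 0 0 -0.024' >/dev/null; python3 t.py
python3 -m inch '0 0 0 -0.024;0 0 0 -0.024;0 0 0 -0.024' >/dev/null; python3 t.py
python3 -m inch '0 0 0 -0.024;0 0 0 -0.024;0 0 0 -0.024' >/dev/null; python3 t.py
python3 -m inch '0 0 0 -0.024;0 0 0 -0.024;0 0 0 -0.024' >/dev/null; python3 t.py
python3 -m inch '0 0 0 -0.024;0 0 0 -0.024;0 0 0 -0.024' >/dev/null; python3 t.py
python3 -m inch '0 0 0 -0.024;0 0 0 -0.024;0 0 0 -0.024' >/dev/null; python3 t.py
done
```

```text
t 5.90 yaw 46.19 Mz -0.159 F [-0.6 -1.7  4.9] op 0.0370
t 6.15 yaw 50.51 Mz -0.167 F [-0.5 -2.5  6. ] op 0.0372
t 6.40 yaw 54.86 Mz 0.183 F [-0.4 -2.6  5.3] op 0.0367
t 6.65 yaw 59.17 Mz -0.002 F [-0.3 -1.7  5.9] op 0.0373
t 6.90 yaw 63.47 Mz -0.163 F [-0.7 -2.   5.6] op 0.0372
t 7.15 yaw 67.78 Mz -0.199 F [-0.7 -1.9  6. ] op 0.0373
t 7.40 yaw 72.14 Mz 0.144 F [-0.8 -3.   6.6] op 0.0373
```

```bash

python3 -m inch '0 0 0 -0.024;0 0 0 -0.024;0 0 0 -0.024' >/dev/null; python3 t.py
python3 -m inch '0 0 0 -0.024;0 0 0 -0.024;0 0 0 -0.024;0 0 0 -0.024' >/dev/null; python3 t.py
```

```text
t 7.65 yaw 76.44 Mz -0.027 F [ 0.  -2.   7.1] op 0.0369
t 7.98 yaw 80.72 Mz -0.163 F [-0.1 -1.5  5.8] op 0.0370
```

Not the stop yet, so on to the next click.

```bash

python3 -m inch '0 0 0 -0.024;0 0 0 -0.024;0 0 0 -0.024' >/dev/null; python3 t.py
python3 -m inch '0 0 0 -0.024;0 0 0 -0.024;0 0 0 -0.024' >/dev/null; python3 t.py
python3 -m inch '0 0 0 -0.023;0 0 0 -0.023;0 0 0 -0.023' >/dev/null; python3 t.py
python3 -m inch '0 0 0 -0.024;0 0 0 -0.024;0 0 0 -0.024;0 0 0 -0.024' >/dev/null; python3 t.py
```

```text
t 8.23 yaw 85.06 Mz -0.191 F [-0.4 -2.4  5.9] op 0.0369
t 8.48 yaw 89.42 Mz 0.163 F [ 0.3 -1.7  6.7] op 0.0370
t 8.73 yaw 93.54 Mz -0.017 F [-1.5 -2.7  6.6] op 0.0371
t 9.07 yaw 97.83 Mz -0.134 F [-0.4 -3.5  6. ] op 0.0369
```

```bash

python3 -m inch '0 0 0 -0.024;0 0 0 -0.024;0 0 0 -0.024' >/dev/null; python3 t.py
python3 -m inch '0 0 0 -0.024;0 0 0 -0.024;0 0 0 -0.024' >/dev/null; python3 t.py
python3 -m inch '0 0 0 -0.024;0 0 0 -0.024;0 0 0 -0.024' >/dev/null; python3 t.py
python3 -m inch '0 0 0 -0.024;0 0 0 -0.024;0 0 0 -0.024;0 0 0 -0.024' >/dev/null; python3 t.py
```

```text
t 9.32 yaw 102.16 Mz -0.200 F [-1.3 -2.7  7.3] op 0.0369
t 9.57 yaw 106.52 Mz 0.162 F [-1.  -2.6  7.4] op 0.0369
t 9.82 yaw 110.82 Mz -0.012 F [-1.1 -3.3  6.1] op 0.0373
t 10.15 yaw 115.09 Mz -0.294 F [-1.1 -3.1  6.4] op 0.0371
```

The torque is now −0.29 N m at 4.3° past the click, where it was −0.16 at the others, so this looks like the stop. I'll confirm with 1.3° more.

```bash

python3 -m inch '0 0 0 -0.007;0 0 0 -0.007;0 0 0 -0.007' >/dev/null; python3 t.py; python3 -c "
from h import *
print(sense()['joint_pos'])"
```

```text
t 10.40 yaw 116.34 Mz -0.462 F [-1.3 -2.   6.9] op 0.0371
[ 21.19385918  33.01098889 -47.67720742  93.7106654   26.40108699
  65.14041105  -6.88421206]
```

The end stop is confirmed at 0.46 N m and 5.6°, well under the limit, with click 0 at yaw 110.7°. Click 4 is therefore at yaw 41.9°, so I'll turn back clockwise to it, smoothly.

```bash

python3 -m inch '0 0 0 0.0165;0 0 0 0.032;0 0 0 0.032;0 0 0 0.032' >/dev/null; python3 t.py
python3 -m inch '0 0 0 0.02;0 0 0 0.04;0 0 0 0.06;0 0 0 0.08;0 0 0 0.096;0 0 0 0.096;0 0 0 0.096' >/dev/null; python3 t.py
python3 -m inch '0 0 0 0.02;0 0 0 0.04;0 0 0 0.06;0 0 0 0.08;0 0 0 0.095;0 0 0 0.095;0 0 0 0.095' >/dev/null; python3 t.py
python3 -m inch '0 0 0 0.02;0 0 0 0.04;0 0 0 0.06;0 0 0 0.08;0 0 0 0.096;0 0 0 0.096;0 0 0 0.096' >/dev/null; python3 t.py
python3 -m inch '0 0 0 0.02;0 0 0 0.04;0 0 0 0.06;0 0 0 0.08;0 0 0 0.095;0 0 0 0.095;0 0 0 0.095;0 0 0 0.095' >/dev/null; python3 t.py
```

```text
t 10.73 yaw 110.60 Mz -0.007 F [-1.2 -2.4  6.6] op 0.0372
t 11.32 yaw 93.32 Mz 0.046 F [-1.  -2.5  5.8] op 0.0371
t 11.90 yaw 76.22 Mz 0.053 F [-0.2 -1.8  6.2] op 0.0370
t 12.48 yaw 58.95 Mz -0.002 F [-1.3 -2.7  6.1] op 0.0367
t 13.15 yaw 41.86 Mz 0.047 F [-0.3 -1.6  6. ] op 0.0372
```

```bash

python3 -m inch '0 0 0 0;0 0 0 0;0 0 0 0;0 0 0 0;0 0 0 0;0 0 0 0;0 0 0 0;0 0 0 0' 1 >/dev/null; python3 t.py
python3 -m inch '0 0 -0.1 0;0 0 -0.25 0;0 0 -0.4 0;0 0 -0.4 0;0 0 -0.4 0;0 0 -0.4 0' | head -2; python3 t.py
python3 - <<'E'
from hexa import *
s=sense();R=s["tool_rot"];e=s["ee_pos"]
p=shot("wrist"); hexa(p,np.array([.6003,.1145]))
for pp in (p,shot("top")):
    r=pinpoint(pp,"start_top"); print([(round(x["score"],2),cam2world(pp,x["centre"]).round(4)) for x in r[:2]])
print((R.T@(np.array([.564,.0055,.30])-e)/.2).round(3))
E
```

```text
t 13.82 yaw 41.88 Mz 0.003 F [0.1 0.6 0.8] op 0.0853
clock: 14.32
ee_pos: [0.5997, 0.1147, 0.3282]
t 14.32 yaw 41.88 Mz -0.002 F [-0.5 -0.9 -0. ] op 0.0855
n 3509 z 0.10652532779345239
width 0.0371872607747642 0.040412199302725105 corner dir 41.97819976764818 flat normal 11.978199767648178 amp 0.0012342232203787311
centre [0.6003 0.1142] [0.601  0.1148]
[(0.66, array([0.5654, 0.0069, 0.0943]))]
[]
[-0.497  0.287  0.141]
```

The selector rests free at the same angle (flats 12.0°), so it is in click 4. Next I'll shut the gripper and move over the plunger.

```bash

python3 -m inch '-0.494 0.288 0 0;-0.494 0.288 0 0;-0.494 0.288 0 0;-0.494 0.288 0 0;-0.494 0.288 0 0;-0.494 0.288 0 0;-0.494 0.288 0 0;-0.494 0.288 0.1 0;-0.494 0.288 0.21 0;-0.494 0.288 0.21 0;-0.494 0.288 0.21 0' -1 | head -2; python3 t.py
python3 - <<'E'
from h import *
p=shot("wrist","w3.png")
r=pinpoint(p,"start_top"); print([(round(x["score"],2),cam2world(p,x["centre"]).round(4)) for x in r[:2]])
E
```

```text
clock: 15.43
ee_pos: [0.5646, 0.007, 0.2861]
t 15.43 yaw 41.99 Mz 0.021 F [-0.4 -0.1  0.3] op 0.0002
[(0.56, array([0.5664, 0.0027, 0.0924]))]
```

View pics/w3.png

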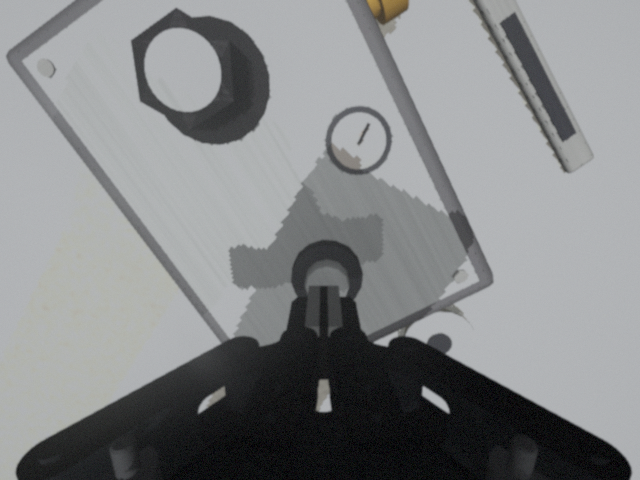

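The closed fingertips at (325,300) sit right over the plunger at (327,275), and the selector at (185,75) is well clear. Now I'll press.

```bash

python3 -m inch '0 0 0.05 0;0 0 0.1 0;0 0 0.115 0;0 0 0.125 0;0 0 0.125 0' | sed -n 2p; python3 t.py
python3 -m inch '0 0 0.008 0;0 0 0.008 0;0 0 0.008 0;0 0 0.008 0' | sed -n 2p; python3 t.py
python3 -m inch '0 0 0.006 0;0 0 0.006 0;0 0 0.006 0;0 0 0.006 0'| sed -n 2p; python3 t.py
```

```text
ee_pos: [0.5647, 0.0059, 0.2615]
t 15.95 yaw 41.88 Mz -0.008 F [-1.5 -0.7  4.9] op 0.0003
ee_pos: [0.5647, 0.006, 0.2603]
t 16.28 yaw 41.88 Mz -0.012 F [-3.2 -0.5  4.4] op -0.0004
ee_pos: [0.5648, 0.006, 0.2595]
t 16.62 yaw 41.88 Mz 0.002 F [-5.5 -1.3  9.5] op -0.0003
```

```bash

python3 -m inch '0 0 0.006 0;0 0 0.006 0;0 0 0.006 0;0 0 0.006 0' | sed -n 2p; python3 t.py
```

```text
ee_pos: [0.5648, 0.0061, 0.2593]
t 16.95 yaw 41.88 Mz 0.030 F [-9.2 -0.7 20.3] op -0.0000
```

The plunger is bottomed: 20 N, the TCP no longer moves, and it stands at the expected 0.2593 m. I'll let go, back off and check.

```bash

python3 -m inch '0 0 -0.03 0;0 0 -0.1 0;0 0 -0.25 0;0 0 -0.4 0;0 0 -0.5 0;-0.2 0 -0.5 0;-0.2 0 -0.5 0;-0.2 0 -0.5 0;-0.2 0 -0.5 0' | sed -n 2p; python3 t.py
python3 - <<'E'
from hexa import *
p=shot("wrist","w4.png"); hexa(p,np.array([.6003,.1145]))
r=pinpoint(p,"start_top"); print([(round(x["score"],2),cam2world(p,x["centre"]).round(4)) for x in r[:2]])
for n in("top",):
    p=shot(n)
    for t in("wrench","tape","funnel"): print(t,[cam2world(p,x["centre"]).round(4) for x in pinpoint(p,t)[:1]])
E
```

```text
ee_pos: [0.5351, -0.0207, 0.3576]
t 17.70 yaw 41.86 Mz -0.040 F [ 0.4  0.2 -0.8] op -0.0000
n 3534 z 0.10647802216143812
width 0.028117489509978166 0.03939875690600664 corner dir 41.93557724916634 flat normal 11.93557724916634 amp 0.00036987767855301235
centre [0.5973 0.1105] [0.5968 0.1095]
[(0.68, array([0.5648, 0.0054, 0.0959]))]
wrench [array([0.7407, 0.0035, 0.0023])]
tape []
funnel [array([0.6397, 0.2404, 0.0017])]
```

View pics/w4.png

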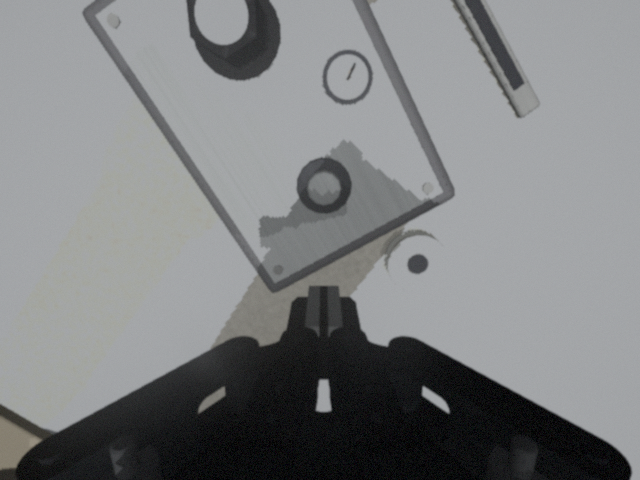

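The plunger at (325,185) is back up. The selector at (222,15) keeps its angle, and the tape, wrench and funnel are where they were. Nothing is touching the robot.

```bash
python3 -c "
from plant import *
print(finish_job())"
```

```text
the job is handed in; nothing more can be done
None
```

The job is handed in: I wound the selector to its anticlockwise stop (peak reading 0.46 N m), turned it back four clicks and left it there, then pressed the start plunger fully down and released it; the wrench, tape and funnel look undisturbed.

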